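Hold a contact probe on the test spot of a sloped warming plate

TASK

Take the spring-tipped contact probe out of its rest, slide its round nose into the guide with the SQUARE collar on one of the two sloped warming plates, square to the sloping plate, and press gently until its tip stands on the test spot and is pushed in about half way. Finish while still holding the probe there, steady, with that light pressure; do not let go. Do not touch the plate with the round collar with the probe, and leave the other things on the bench as they are.

Things in the scene. Friction and masses are not known exactly. Their poses are not given: they have to be found in the camera images.
- probe: Contact probe, about 0.11 kg, upright in its rest. Grey handle 20 x 20 mm square, 58 mm long, plus a 4 mm round black cap; below it a round steel nose 12 mm thick, 40 mm long; below that a 6 mm thin, round-ended spring tip standing out 14 mm. Origin on the axis at the handle's underside; z along the axis up the handle, x and y square to its flats. The free tip ends at z = -54 mm.
- probe_tip_end (a point): The very end of the probe's spring tip, on the probe's axis; moves up the axis as the tip is pushed in. Its axes are the probe's.
- probe_tip (a joint): How far the spring tip is pushed into the nose, in m: 0 free, 0.010 fully in. The spring takes 1 N to start and 0.5 N more for each mm (3.5 N half way, 6 N fully in).
- rest: White upright rest, fixed to the bench: 40 x 40 mm pillar, 60 mm high, on a 70 x 70 x 5 mm foot, with a vertical hole 14.5 mm wide, 55 mm deep. The probe's nose and tip stand in the hole and its handle's underside sits on the pillar's top. Origin on the hole's axis at bench level, z up.
- square_plate: Warming plate with the SQUARE collar, fixed: metal plate 90 x 84 mm on a grey stand, sloping 20 degrees, low side to its -x (about towards the robot). Over its middle, on two low legs, a steel collar 34 x 34 mm with a 14.5 mm hole square to the plate, from 12 to 28 mm above it; below it the test spot, a dark 9 mm disc. Origin at bench level under the spot, z up. May be the left or right plate.
- square_plate_spot (a point): The test spot: middle of the dark disc on the plate's surface, 58 mm above the bench. z is the outward normal of the sloping plate and the axis of the collar's hole (20 degrees off vertical, leaning to the plate's -x); y is level. The mouth of the hole is at z = 28 mm.
- round_plate: The other warming plate, alike in size, but with a ROUND guide collar, 35 mm in diameter. Origin at bench level under its middle. Not to be used.
- notebook: Bystander: notebook, 210 x 151 x 13 mm, origin under its middle.
- pen: Bystander: marker pen lying on the bench, 135 mm long, 17 mm thick, origin under its middle.
- cassette_tray: Bystander: card tray of filed blocks, 58 x 160 x 40 mm, origin under its middle.
- forceps: Bystander: steel forceps lying flat, 127 mm long, 9 mm high, origin under the middle.
- mould: Bystander: small steel mould, 31 x 43 x 12 mm, origin under its middle.
- label_roll: Bystander: white roll of labels, 62 mm in diameter, 26 mm high, origin under its middle.
Things that resemble listed ones, but are neither listed nor needed, are in the scene too. What is shaped like the probe but pink is not meant.

How it is judged:
By the outcome, as a careful person would: the job done as asked, in the order asked, and still so for the second after the job is handed in, while the arm keeps its last pose, push and grip.
It also fails if it takes over 45 s, if anything falls off the work surface, if the arm or the gripper's body presses on something with over 40 N, if the wrist force passes 120 N, or if a joint passes its speed limit or range.

ROBOT

A 6-joint arm with a two-finger parallel gripper is mounted at the origin on a cart in front of the work surface, level with it; the furniture and walls round the work are solid. World frame = base frame: x ahead of the robot, y to its left, z up, the work surface at z = 0. Lengths are in mm, angles in rad, forces in N, time in s.
With the tool pointing down it reaches from about 300 to 750 mm from the base axis. Payload 8.5 kg.
Tool frame: the origin (TCP) lies midway between the tips of the shut fingers; the grasp point (between the pads) lies 19 mm behind it; z points along the fingers, x is the direction in which the jaws open and shut, and the axes are right-handed (so a half turn about z gives the same grasp; the last joint's range is limited). The gripper opens to 85 mm and grips with 20 to 120 N. Pads are 22 mm wide; open, the fingers measure 114 mm over their backs; the gripper's body (76 mm by 85 mm) begins 54 mm behind the grasp point. The pads swing forward as they close: fully open they stand 13 mm farther back than shut.
Start: joints at [1.081, 0.381, 1.297, -0, 1.464, -0.215], TCP at [149.237, 529.348, 231.322] pointing down, gripper open.
Joint ranges: [-3.11, 3.11], [-0.89, 2.33], [0.22, 2.48], [-1.42, 4.56], [0.17, 2.85], [-2.88, 2.88]. Speed limits (rad/s): [2.39, 2.39, 3.14, 3.14, 3.14, 3.14].

INTERFACE

Orientations are given as a unit quaternion [w, x, y, z].
In Python, from station import robot, effector, kin, vision gives the robot as it stands. Calls block until the motion is done:
- robot.goto(position, orientation): joint-space move of the TCP to a pose.
- robot.move_l(position, attitude=None, velocity=150): straight line of the TCP; attitude=None keeps the orientation; velocity is the mean speed in mm/s.
- robot.set_joints(angles): joint-space move.
- effector.let_go() and effector.close_gripper(grasp_force=None): open the fingers fully, or close them until they stop; grasp_force is the grip in N (None keeps the last).
- robot.hold(seconds).
- kin.ik(position, orientation): joint angles nearest the present ones, or None.
- vision.grab_frame(name): name is "scene" or "top" or "wrist"; returns a dict with "pixels" (400x640x3 uint8, red, green, blue), "range_z" (400x640 float32, mm along the optical axis (not along the pixel's ray), 0 where there is no reading), "intrinsics" (3x3 intrinsics, pixels), "R" (3x3) and "t" (3): a world point X has camera coordinates R X + t; the wrist camera has in their place "hand_eye" (4x4, takes a point from camera to tool coordinates, whose origin is the TCP and whose axes are the tool frame's). Camera axes: x right, y down, z forward; pixel columns grow to the right and rows downward; lengths in mm; the calibration is good to about 2 mm. A picture is of the moment at which its call begins: read the wrist's pose just before it.
A pose or a line that the arm cannot do raises robot.MotionError and nothing moves.
- robot.close_job(): hands the job in, once; it reports no verdict.
Readings, each from a call of its own:
- robot.get_clock(): time.
- robot.get_joint_positions(): joint angles.
- robot.get_qvel(): joint speeds.
- robot.get_joint_torque(): joint torques, N m.
- robot.get_ee_pos(): TCP position.
- robot.get_tcp_rot(): TCP orientation.
- robot.get_ft_force(): force on the tool from outside, world axes, zero at the start.
- robot.get_moment(): the same for the moment, N m.
- robot.get_opening(): opening from 0.0 (shut) to 1.0 (fully open).
Only numpy, scipy, OpenCV 4.12 (cv2) and the standard library are available. Lean on these libraries where they do the work, as an engineer would, in place of code of your own. Each camera call takes 0.05 s, during which the arm holds its last target. There are 200 camera calls.

## Working session

There is one attempt and no reset: what is moved stays moved. The work goes in short steps, each a Python script; the robot and the scene stay as the last script left them, time stands still between calls to the robot, and variables do not carry over. Pictures are saved under pics/ and viewed, about 8 in all and at most 12, crops included, and the job is handed in when it is done.

```bash
ls; mkdir -p pics; cat > h.py <<'E'
import numpy as np, cv2
from station import robot, effector, kin, vision
from scipy.spatial.transform import Rotation as Rn
def q2R(q): return Rn.from_quat([q[1],q[2],q[3],q[0]]).as_matrix()
def R2q(R):
    x=Rn.from_matrix(R).as_quat(); return [float(v) for v in (x[3],x[0],x[1],x[2])]
def grab(name,fn=None):
    if name=="wrist": p=np.array(robot.get_ee_pos()); R=q2R(robot.get_tcp_rot())
    f=vision.grab_frame(name)
    if name=="wrist":
        H=np.array(f["hand_eye"]); Rwc=R@H[:3,:3]; c=R@H[:3,3]+p
        f["R"]=Rwc.T; f["t"]=-Rwc.T@c
    f["R"]=np.array(f["R"]); f["t"]=np.array(f["t"]).reshape(3)
    if fn:
        cv2.imwrite(f"pics/{fn}.png",f["pixels"][:,:,::-1]); np.savez(f"pics/{fn}.npz",**{k:f[k] for k in("pixels","range_z","intrinsics","R","t")})
    return f
def cloud(f):
    K=np.array(f["intrinsics"]); z=f["range_z"].astype(float); v,u=np.mgrid[:400,:640]
    P=np.stack([(u-K[0,2])/K[0,0]*z,(v-K[1,2])/K[1,1]*z,z],-1)
    return (P-f["t"])@f["R"]
def ray(f,u,v):
    K=np.array(f["intrinsics"]); d=np.linalg.inv(K)@np.array([u,v,1.]); return -f["R"].T@f["t"], f["R"].T@d
def onplane(f,u,v,h):
    c,d=ray(f,u,v); return c+d*(h-c[2])/d[2]
def tri(obs):
    A=np.zeros((3,3));b=np.zeros(3)
    for f,u,v in obs:
        c,d=ray(f,u,v);d=d/np.linalg.norm(d);M=np.eye(3)-np.outer(d,d);A+=M;b+=M@c
    return np.linalg.solve(A,b)
E
python3 - <<'E'
from h import *
for n in("scene","top"):
    f=grab(n,n); print(n,f["intrinsics"],f["R"].round(3),f["t"].round(1),(f["range_z"]>0).mean())
a=cv2.imread("pics/scene.png");b=cv2.imread("pics/top.png")
print(robot.get_clock(),q2R(robot.get_tcp_rot()).round(3))
E
```

```text
pics
scene [[450.60967612   0.         315.52441858]
 [  0.         450.60967612 201.08723751]
 [  0.           0.           1.        ]] [[ 0.784 -0.621 -0.014]
 [-0.495 -0.611 -0.618]
 [ 0.375  0.491 -0.786]] [-303.7  431.1 1007.3] 0.996109375
top [[503.01583445   0.         324.62161607]
 [  0.         503.01583445 198.13879483]
 [  0.           0.           1.        ]] [[ 0.054 -0.999 -0.006]
 [-0.978 -0.052 -0.204]
 [ 0.203  0.017 -0.979]] [ 176.8  579.9 1236.1] 0.99591796875
0.1 [[ 0.271  0.962 -0.001]
 [ 0.962 -0.271 -0.001]
 [-0.001 -0.    -1.   ]]
```

View pics/scene.png

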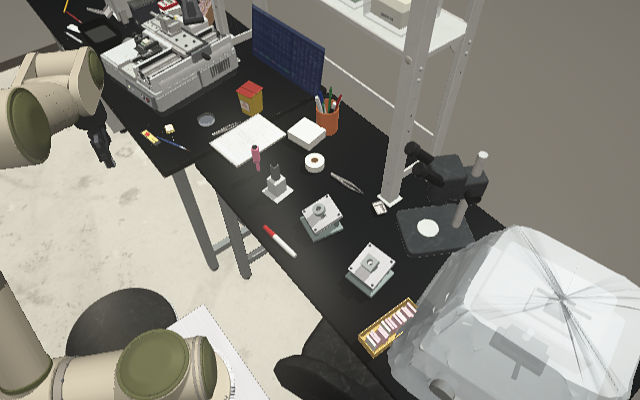

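View pics/top.png

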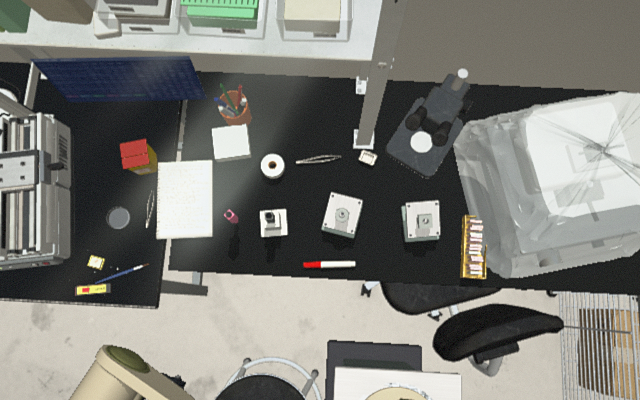

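The round collar appears to be on the plate at top-view (342,215) and the square collar at (422,222). The grey probe in its rest is at (271,220), and the pink decoy at (231,215). Next I'll get rough positions and take wrist views.

```bash
python3 - <<'E'
from h import *
f=np.load("pics/top.npz");P=cloud(f)
for n,(u,v) in dict(probecap=(269,214),restfoot=(284,232),foot2=(263,233),rc=(342,215),sc=(424,221),pink=(231,215),platec1=(404,206),platec2=(440,240)).items():
    print(n,P[v,u].round(0), onplane(f,u,v,60).round(0))
g=np.load("pics/scene.npz");Q=cloud(g)
for n,(u,v) in dict(cap=(275,165),r=(320,210),s=(371,262)).items(): print(n,Q[v,u].round(0))
a=cv2.resize(f["pixels"][180:260,210:460,::-1],None,fx=3,fy=3,interpolation=2)
b=cv2.resize(g["pixels"][140:300,240:410,::-1],None,fx=2,fy=2,interpolation=2)
c=np.zeros((a.shape[0]+b.shape[0],750,3),np.uint8);c[:a.shape[0],:a.shape[1]]=a;c[a.shape[0]:,:b.shape[1]]=b
cv2.imwrite("pics/z.png",c)
f=vision.grab_frame("wrist");print(np.array(f["hand_eye"]).round(2),f["intrinsics"])
E
```

```text
probecap [510. 340. 122.] [521. 348.  60.]
restfoot [483. 311.   8.] [476. 306.  60.]
foot2 [478. 367.   6.] [471. 359.  60.]
rc [529. 161.  57.] [528. 161.  60.]
sc [525. -50.  54.] [524. -49.  60.]
pink [504. 434. 114.] [513. 445.  60.]
platec1 [569.  -3.  16.] [560.   3.  60.]
platec2 [ 485. -102.    3.] [477. -90.  60.]
cap [511. 337. 121.]
r [525. 152.  88.]
s [536. -40.  58.]
[[   1.     -0.     -0.     -1.02]
 [   0.      0.96    0.28  -70.86]
 [   0.     -0.28    0.96 -142.01]
 [   0.      0.      0.      1.  ]] [[309.22030211   0.         318.44192085]
 [  0.         309.22030211 201.19388692]
 [  0.           0.           1.        ]]
```

View pics/z.png

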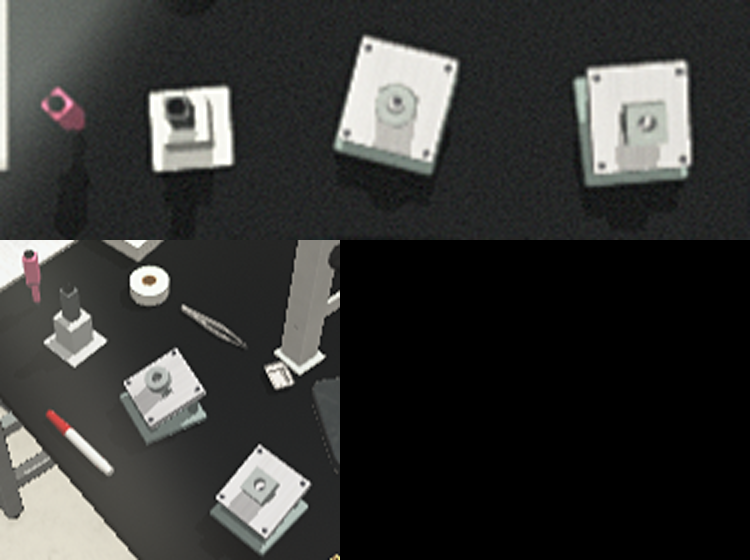

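Confirmed: the square collar is on the right-hand plate at about (525,-50), and the grey probe cap is at about (511,339,122). Now close wrist views of both.

```bash
cat >> h.py <<'E'
def tool(tilt=0,yaw=0):
    """tool down with jaws along world y, leaning back by tilt deg towards -x, then yawed (deg) about z"""
    t=np.radians(tilt);s,c=np.sin(t),np.cos(t)
    R=np.array([[0,c,s],[1,0,0],[0,s,-c]])  # columns x,y,z
    return Rn.from_euler("z",yaw,degrees=True).as_matrix()@R
E
python3 - <<'E'
from h import *
v=[("p1",(470,330,215),0),("p2",(530,365,215),0),("s1",(490,-30,170),0),("s2",(510,-70,160),20),("s3",(545,-40,170),0)]
for n,p,t in v:
    try: robot.goto(list(p),R2q(tool(t)))
    except robot.MotionError as e: print(n,e);continue
    robot.hold(.15); grab("wrist",n); print(n,robot.get_clock(),robot.get_ee_pos())
ims=[cv2.imread(f"pics/{n}.png") for n in("p1","p2","s1","s2")]
cv2.imwrite("pics/m.png",cv2.resize(np.vstack([np.hstack(ims[:2]),np.hstack(ims[2:])]),(800,500),interpolation=3))
E
```

```text
p1 1.7583 [469.4336497  330.68843319 215.123143  ]
p2 2.3417 [529.25014583 364.88354192 215.46848924]
s1 4.025 [490.22496644 -29.40403458 169.98537744]
s2 4.725 [510.61995286 -69.4727623  160.21558332]
s3 5.4667 [544.17341002 -40.26744419 170.00390224]
```

View pics/m.png

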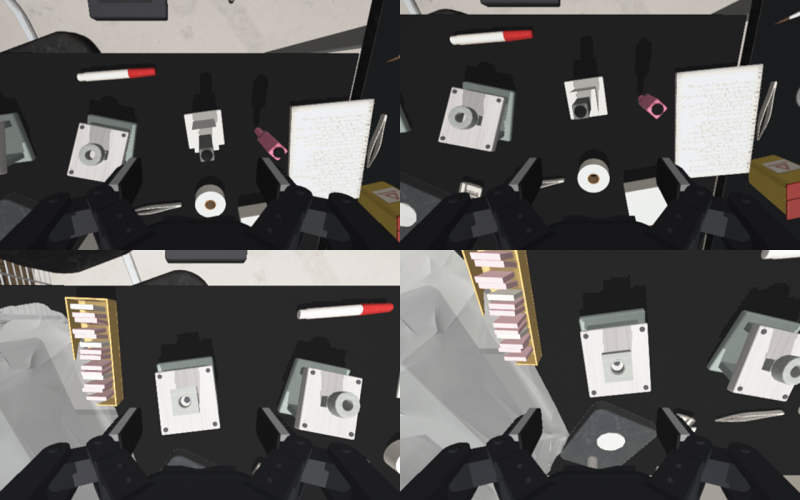

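The tiles (each at 0.625 scale) show the probe in its rest (p1 205,145; p2 582,105), the pink decoy beside it, and the square-collar plate (s1 185,400; s2 617,360). Next is a detailed extraction.

```bash
python3 - <<'E'
from h import *
cr={}
boxes={"s1":(235,165,120,140),"s2":(275,95,130,150),"s3":(0,0,0,0)}
c0=np.array([525,-50,58.])
out=[]
for n in("s1","s2","s3","p1","p2"):
    f=np.load(f"pics/{n}.npz"); X=c0 if n[0]=="s" else np.array([511,339,105.])
    p=np.array(f["intrinsics"])@(f["R"]@X+f["t"]);u,v=(p[:2]/p[2]).astype(int)
    u0,v0=max(u-65,0),max(v-75,0)
    im=f["pixels"][v0:v0+150,u0:u0+130,::-1]; print(n,u0,v0,im.shape)
    im=cv2.resize(im,None,fx=2,fy=2,interpolation=2); o=np.zeros((300,260,3),np.uint8);o[:im.shape[0],:im.shape[1]]=im; out.append(o)
out.append(np.zeros_like(out[0]))
cv2.imwrite("pics/c.png",np.vstack([np.hstack(out[:3]),np.hstack(out[3:])]))
E
```

```text
s1 231 160 (150, 130, 3)
s2 279 101 (150, 130, 3)
s3 242 101 (150, 130, 3)
p1 263 168 (150, 130, 3)
p2 223 102 (150, 130, 3)
```

View pics/c.png

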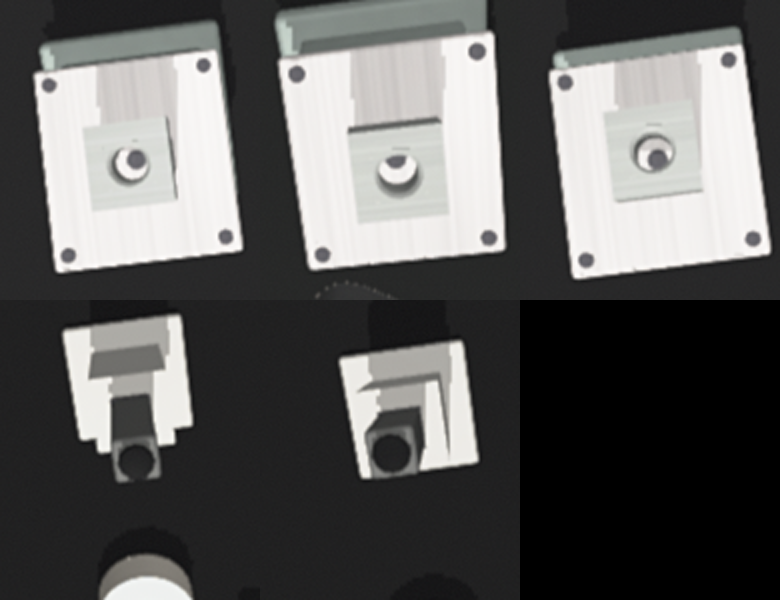

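The crops are sharp: four screws, the collar, the hole and the test spot are visible in all three plate views, and the cap and foot in both probe views. Triangulating these.

```bash
cat > meas.py <<'E'
from h import *
off=dict(s1=(231,160),s2=(279,101),s3=(242,101),p1=(263,168),p2=(223,102))
F={n:np.load(f"pics/{n}.npz") for n in off}
def toimg(n,x,y): return np.array([(x-.5)/2+off[n][0],(y-.5)/2+off[n][1]])
def dark(n,c,r=6,lev=None):
    g=F[n]["pixels"].astype(float).mean(2);u,v=np.round(c).astype(int)
    vv,uu=np.mgrid[v-r:v+r+1,u-r:u+r+1];w=g[v-r:v+r+1,u-r:u+r+1];m=np.median(w) if lev is None else lev
    k=np.clip(m-25-w,0,None); return np.array([(k*uu).sum(),(k*vv).sum()])/k.sum()
scr=dict(s1=[(49,85),(203,65),(226,237),(68,255)],s2=[(37,74),(217,51),(229,238),(62,255)],s3=[(45,82),(209,60),(233,238),(66,260)])
S=np.array([tri([(F[n],*dark(n,toimg(n,*scr[n][i]))) for n in scr]) for i in range(4)])
print("screws\n",S.round(1))
for n in scr: # reprojection
    q=(F[n]["R"]@S.T).T+F[n]["t"];q=q@F[n]["intrinsics"].T;q=q[:,:2]/q[:,2:]
    print(n,np.array([q[i]-dark(n,toimg(n,*scr[n][i])) for i in range(4)]).round(2).tolist())
c=S.mean(0);_,_,V=np.linalg.svd(S-c);nrm=V[2]*np.sign(V[2][2])
ex=(S[2]+S[3]-S[0]-S[1]);ex/=np.linalg.norm(ex)
print("centre",c.round(2),"normal",nrm.round(4),"tilt",np.degrees(np.arccos(nrm[2])).round(2),"azim of -n_h",np.degrees(np.arctan2(-nrm[1],-nrm[0])).round(2),"edge az",np.degrees(np.arctan2(ex[1],ex[0])).round(2),"flat",((S-c)@nrm).round(2))
# collar top face: greenish grey mask
obs=[]
for n in scr:
    px=F[n]["pixels"].astype(int);K=F[n]["intrinsics"];q=K@(F[n]["R"]@(c+28*nrm)+F[n]["t"]);q=q[:2]/q[2]
    m=((px[:,:,1]-px[:,:,0]>3)&(px[:,:,1]>170)).astype(np.uint8);lab=np.zeros_like(m);u,v=q.astype(int);lab[v-32:v+33,u-32:u+33]=m[v-32:v+33,u-32:u+33]
    lab=cv2.morphologyEx(lab,cv2.MORPH_OPEN,np.ones((3,3)))
    cs=max(cv2.findContours(lab,0,2)[0],key=cv2.contourArea);r=cv2.minAreaRect(cs);obs.append((F[n],*r[0]));print(n,"proj",q.round(1),"rect",r)
C=tri(obs);d=C-c;print("collar centre",C.round(2),"height",(d@nrm).round(2),"lateral",(d-nrm*(d@nrm)).round(2))
# probe cap
cap=dict(p1=toimg("p1",136,162),p2=toimg("p2",132,153));o=[]
for n in cap:
    g=F[n]["pixels"].mean(2);
    w=cap[n];k=dark(n,w,10);o.append((F[n],*k));print(n,w,k)
print("cap tri",tri([(F[n],*cap[n]) for n in cap]).round(1),[onplane(F[n],*cap[n],122).round(1) for n in cap])
# foot corners (p1: tl,tr ; p2: tl?,tr,br,bl)
ft={"p2":[(80,56),(204,41),(218,162),(101,178)],"p1":[(64,30),(180,15)]}
for n in ft: print(n,[onplane(F[n],*toimg(n,*a),5)[:2].round(1).tolist() for a in ft[n]])
print("top of handle corners",[onplane(F["p1"],*toimg("p1",*a),118)[:2].round(1).tolist() for a in((112,141),(156,136),(160,177),(117,182))])
E
python3 meas.py
```

```text
screws
 [[497.8 -87.5  45.1]
 [488.5 -18.1  44.7]
 [559.1  -8.5  71.3]
 [568.7 -77.8  70.9]]
s1 [[0.14, 0.15], [0.05, 0.11], [-0.05, 0.07], [-0.02, 0.01]]
s2 [[-0.08, -0.06], [0.02, -0.07], [0.01, -0.05], [0.04, -0.02]]
s3 [[-0.08, -0.11], [-0.06, -0.05], [0.04, -0.02], [-0.02, 0.01]]
centre [528.53 -47.95  58.  ] normal [-0.3415 -0.0468  0.9387] tilt 20.16 azim of -n_h 7.8 edge az 7.77 flat [ 0.24 -0.24  0.24 -0.24]Traceback (most recent call last):
  File "meas.py", line 24, in <module>
    cs=max(cv2.findContours(lab,0,2)[0],key=cv2.contourArea);r=cv2.minAreaRect(cs);obs.append((F[n],*r[0]));print(n,"proj",q.round(1),"rect",r)
ValueError: max() iterable argument is empty
```

```bash
python3 - <<'E'
import numpy as np
f=np.load("pics/s1.npz");p=f["pixels"]
for x,y in((100,140),(150,190),(70,180),(110,240),(130,80),(131,160),(137,159)): print(x,y,p[160+y//2,231+x//2])
f=np.load("pics/p1.npz");p=f["pixels"]
for x,y in((136,162),(116,146),(130,120),(40,160)): print(x,y,p[168+y//2,263+x//2])
E
sed -i 's/m=((px.*astype(np.uint8);lab=/m=((px[:,:,1]-px[:,:,0]>=5)\&(px[:,:,1]>150)).astype(np.uint8);lab=/' meas.py; python3 meas.py 2>&1 | tail -18
```

```text
100 140 [221 222 219]
150 190 [220 221 218]
70 180 [241 238 236]
110 240 [243 241 240]
130 80 [205 201 199]
131 160 [103 103 108]
137 159 [106 104 110]
136 162 [39 39 40]
116 146 [135 135 132]
130 120 [58 58 57]
40 160 [35 34 34]
screws
 [[497.8 -87.5  45.1]
 [488.5 -18.1  44.7]
 [559.1  -8.5  71.3]
 [568.7 -77.8  70.9]]
s1 [[0.14, 0.15], [0.05, 0.11], [-0.05, 0.07], [-0.02, 0.01]]
s2 [[-0.08, -0.06], [0.02, -0.07], [0.01, -0.05], [0.04, -0.02]]
s3 [[-0.08, -0.11], [-0.06, -0.05], [0.04, -0.02], [-0.02, 0.01]]
centre [528.53 -47.95  58.  ] normal [-0.3415 -0.0468  0.9387] tilt 20.16 azim of -n_h 7.8 edge az 7.77 flat [ 0.24 -0.24  0.24 -0.24]
Traceback (most recent call last):
  File "meas.py", line 24, in <module>
    cs=max(cv2.findContours(lab,0,2)[0],key=cv2.contourArea);r=cv2.minAreaRect(cs);obs.append((F[n],*r[0]));print(n,"proj",q.round(1),"rect",r)
ValueError: max() iterable argument is empty
```

```bash
sed -i 's/m=((px.*astype(np.uint8);lab=/px=cv2.medianBlur(F[n]["pixels"],3).astype(int);m=((px[:,:,1]-px[:,:,0]>=0)\&(px[:,:,1]>=208)\&(px[:,:,1]<=232)).astype(np.uint8);lab=/' meas.py
cat >> meas.py <<'E'
for n in cap:
    u,v=np.round(cap[n]).astype(int);g=F[n]["pixels"][v-22:v+23,u-22:u+23].mean(2).astype(np.uint8)
    h=cv2.HoughCircles(cv2.resize(g,None,fx=4,fy=4,interpolation=cv2.INTER_CUBIC),cv2.HOUGH_GRADIENT,1,200,param1=80,param2=12,minRadius=25,maxRadius=48)
    if h is not None: cap[n]=(h[0,0,:2]-1.5)/4+[u-22,v-22];print(n,"hough",h[0,0]/4,cap[n])
print("cap tri hough",tri([(F[n],*cap[n]) for n in cap]).round(1),[onplane(F[n],*cap[n],122).round(1) for n in cap])
E
python3 meas.py 2>&1 | tail -n +9
```

```text
s2 [[-0.08, -0.06], [0.02, -0.07], [0.01, -0.05], [0.04, -0.02]]
s3 [[-0.08, -0.11], [-0.06, -0.05], [0.04, -0.02], [-0.02, 0.01]]
centre [528.53 -47.95  58.  ] normal [-0.3415 -0.0468  0.9387] tilt 20.16 azim of -n_h 7.8 edge az 7.77 flat [ 0.24 -0.24  0.24 -0.24]
s1 proj [294.7 241.5] rect ((294.7154235839844, 241.72311401367188), (42.54391098022461, 41.67566680908203), 82.87498474121094)
s2 proj [348. 188.] rect ((348.1286926269531, 187.70053100585938), (44.601871490478516, 47.47826385498047), 83.8844985961914)
s3 proj [307.6 175.2] rect ((308.2538757324219, 175.03076171875), (44.280399322509766, 46.14091873168945), 82.87498474121094)
collar centre [518.98 -49.08  84.04] height 27.76 lateral [-0.07  0.17 -0.02]
p1 [330.75 248.75] [nan nan]
p2 [288.75 178.25] [nan nan]
cap tri [508.7 340.3 119.6] [array([507.7, 340. , 122. ]), array([508. , 340.8, 122. ])]
p2 [[477.9, 301.9], [469.8, 370.8], [538.2, 379.3], [547.8, 310.7]]
p1 [[478.3, 302.1], [469.4, 369.4]]
top of handle corners [[500.0, 330.0], [497.8, 348.3], [516.5, 350.4], [518.9, 332.2]]
p1 hough [22.125 22.125  9.   ] [330.75 248.75]
p2 hough [21.625 22.625  9.775] [288.25 178.25]
cap tri hough [508.4 340.1 120.3] [array([507.7, 340. , 122. ]), array([508. , 340.4, 122. ])]
```

The measurements agree well. The spot is at (528.5,-48.0,58.0), with the plate tilt at 20.2° and azimuth 7.8°. The collar centre is within 0.2 mm of that axis. The probe axis is at (508.1,340.4) with a yaw of 6.8°. Now I'll grasp and lift it.

```bash
python3 - <<'E'
from h import *
R=tool(0,6.8);q=R2q(R)
robot.goto([508.1,340.4,205],q)
robot.move_l([508.1,340.4,69],q,120); robot.hold(.2); print(robot.get_ee_pos())
robot.move_l((2*np.array([508.1,340.4,69])-robot.get_ee_pos()).tolist(),q,50); robot.hold(.1); print(robot.get_ee_pos())
effector.close_gripper(grasp_force=60); robot.hold(.2)
print(robot.get_clock(),robot.get_opening(),np.round(robot.get_ft_force(),2),robot.get_ee_pos())
p=np.array(robot.get_ee_pos());p[2]=90;robot.move_l(p.tolist(),None,60);print(np.round(robot.get_ft_force(),2))
p[2]=225;robot.move_l(p.tolist(),None,150);robot.hold(.3)
print(robot.get_clock(),robot.get_opening(),np.round(robot.get_ft_force(),2),robot.get_ee_pos())
f=grab("wrist","h1"); im=f["pixels"][130:330,220:420,::-1]; cv2.imwrite("pics/h1c.png",cv2.resize(im,None,fx=3,fy=3,interpolation=2))
E
```

```text
[508.26493454 340.48071532  69.486703  ]
[507.95514436 340.32190946  68.53810552]
9.5417 0.2271121938276753 [-0.29 -0.06  0.67] [508.01143859 340.35213748  68.61333878]
[-0.49  0.4  -1.26]
11.4 0.22459227655053646 [ 0.08  0.33 -1.36] [507.94221728 340.32667342 224.57896893]
```

View pics/h1c.png

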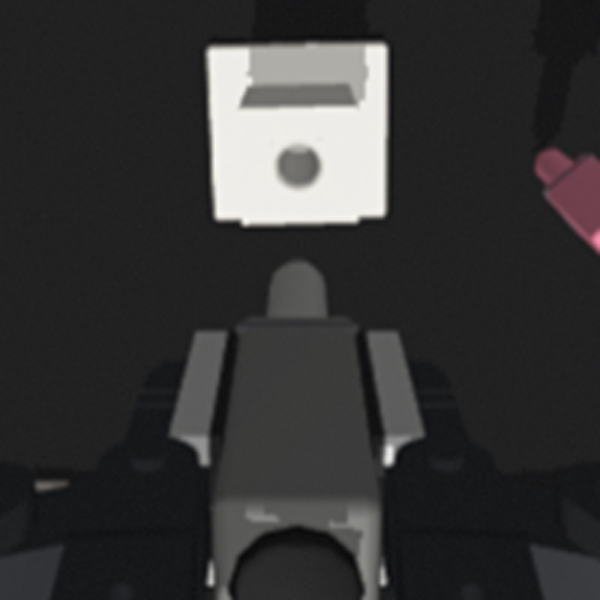

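The probe is held cleanly (opening 0.225, about 19 mm) and the rest's hole is empty. The nose end is at crop (298,262), which is image (319,217). Next I'll check the in-hand pose against the exact calibration.

```bash
python3 - <<'E'
from h import *
f=np.load("pics/h1.npz");w=vision.grab_frame("wrist");H=np.array(w["hand_eye"]);K=f["intrinsics"]
pj=lambda X:(lambda q:(q[:2]/q[2]).round(1))(K@(np.linalg.inv(H)@np.append(X,1.))[:3])
z0=68.6-60.  # TCP height over handle underside -> underside at tool z=+8.6
z0=8.6
for n,X in dict(captop=(0,0,z0-62),top_near=(0,-10,z0-58),bot_near=(0,-10,z0),noseend_near=(0,-6,z0+40),nosetop_near=(0,-6,z0),nl=(-6,0,z0+35),nr=(6,0,z0+35),hl=(-10,-10,z0-10),hr=(10,-10,z0-10),tip_near=(0,-3,z0+51),tip=(0,0,z0+54)).items(): print(n,pj(X))
g=f["pixels"].astype(float).mean(2)
print("col319",list(zip(range(208,250),g[208:250,317:322].mean(1).round().astype(int))))
print("top",list(zip(range(288,312),g[288:312,314:326].mean(1).round().astype(int))))
for r in(225,230,232,255,270): print(r,g[r,296:344].round().astype(int).tolist())
print(np.array(H).round(4).tolist())
E
```

```text
captop [321.4 329.8]
top_near [321.4 297.2]
bot_near [320.4 233.2]
noseend_near [320.  215.6]
nosetop_near [320.4 240.3]
nl [310.7 227. ]
nr [329.4 227. ]
hl [300.2 240.9]
hr [340.8 240.9]
tip_near [319.9 214.6]
tip [319.9 217.3]
col319 [(208, np.int64(33)), (209, np.int64(33)), (210, np.int64(33)), (211, np.int64(33)), (212, np.int64(33)), (213, np.int64(33)), (214, np.int64(33)), (215, np.int64(36)), (216, np.int64(48)), (217, np.int64(68)), (218, np.int64(86)), (219, np.int64(88)), (220, np.int64(86)), (221, np.int64(87)), (222, np.int64(86)), (223, np.int64(86)), (224, np.int64(87)), (225, np.int64(87)), (226, np.int64(87)), (227, np.int64(87)), (228, np.int64(87)), (229, np.int64(87)), (230, np.int64(87)), (231, np.int64(87)), (232, np.int64(87)), (233, np.int64(88)), (234, np.int64(88)), (235, np.int64(79)), (236, np.int64(60)), (237, np.int64(50)), (238, np.int64(51)), (239, np.int64(59)), (240, np.int64(58)), (241, np.int64(58)), (242, np.int64(58)), (243, np.int64(58)), (244, np.int64(58)), (245, np.int64(58)), (246, np.int64(58)), (247, np.int64(58)), (248, np.int64(58)), (
[... 943 characters left out ...]
 34, 32, 33, 33, 33, 32, 31, 32, 38, 60, 75, 80, 80, 83, 84, 85, 86, 86, 87, 88, 88, 88, 89, 90, 90, 89, 87, 84, 69, 42, 31, 32, 33, 34, 32, 34, 32, 34, 33, 33, 33, 32, 33, 33]
255 [20, 30, 51, 56, 56, 59, 59, 58, 59, 58, 58, 58, 59, 58, 58, 58, 58, 58, 59, 58, 58, 58, 59, 59, 58, 60, 59, 58, 58, 59, 58, 59, 58, 58, 59, 59, 59, 59, 58, 59, 58, 57, 60, 55, 32, 17, 16, 20]
270 [52, 56, 58, 58, 58, 58, 58, 58, 57, 57, 58, 59, 58, 58, 59, 59, 58, 58, 58, 58, 57, 58, 59, 59, 58, 59, 58, 59, 59, 59, 58, 59, 59, 59, 59, 59, 59, 60, 58, 58, 60, 58, 59, 60, 60, 57, 38, 20]
[[1.0, -0.0003, -0.0003, -0.9588], [0.0003, 0.9602, 0.2795, -71.258], [0.0002, -0.2795, 0.9602, -142.0115], [0.0, 0.0, 0.0, 1.0]]
```

The probe sits straight in the hand. In the camera's own calibration it appears at about tool x = -0.85 mm and y = +0.3 mm. I'll carry that relative offset over to the plate target, go to a pre-insert pose and look at the nose against the hole.

```bash
cat >> h.py <<'E'
RT=tool(20,7.8); N=-RT[:,2]; SPOT=np.array([528.53,-47.95,58.0])+RT[:,0]*0.85-RT[:,1]*0.3
def at(h,dx=0,dy=0): return (SPOT+h*N+RT[:,0]*dx+RT[:,1]*dy).tolist()
def loc():
    d=np.array(robot.get_ee_pos())-SPOT; return (RT.T@d*[1,1,-1]).round(2), (RT.T@np.array(robot.get_ft_force())).round(2)
E
python3 - <<'E'
from h import *
q=R2q(RT)
robot.goto(at(165),q); print(robot.get_clock(),loc())
robot.move_l(at(100),q,100); robot.hold(.5); print(robot.get_clock(),loc(), np.degrees(Rn.from_matrix(RT.T@q2R(robot.get_tcp_rot())).as_rotvec()).round(2))
f=grab("wrist","i1")
cv2.imwrite("pics/i1c.png",cv2.resize(f["pixels"][140:290,220:420,::-1],None,fx=4,fy=4,interpolation=2))
E
```

```text
12.975 (array([  0.34,   0.48, 165.04]), array([-0.19,  0.4 ,  1.33]))
14.275 (array([-6.0000e-02,  5.0000e-02,  1.0012e+02]), array([ 0.5 , -0.87,  1.68])) [-0.01 -0.01  0.01]
```

View pics/i1c.png

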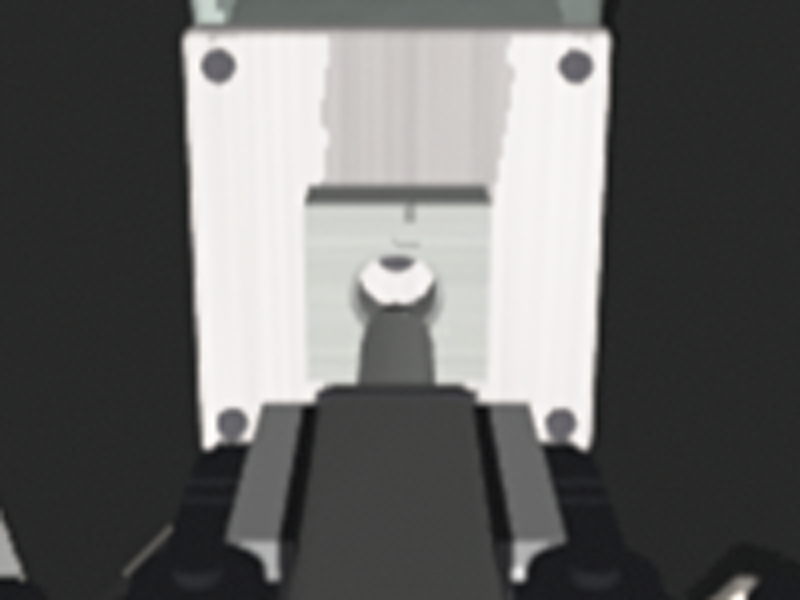

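The nose (crop columns 360–435, centre 397) is centred on the hole and collar (centre about 397). Descending in guarded steps.

```bash
cat >> h.py <<'E'
def ft(n=5):
    a=[]
    for _ in range(n): a.append(RT.T@np.array(robot.get_ft_force())); robot.hold(.02)
    return np.mean(a,0)
E
python3 - <<'E'
from h import *
robot.hold(.3); b=ft(); print("base",b.round(2))
robot.move_l(at(80),None,40)
for h in (78,76,74,72,70,68,66):
    robot.move_l(at(h),None,25); robot.hold(.1); f=ft(3)-b
    print(h,loc()[0],f.round(2))
    if np.abs(f).max()>5: print("stop");break
print(robot.get_clock())
E
```

```text
base [-0.14 -0.17  1.06]
78 [-2.000e-02  3.000e-02  7.809e+01] [-0.23  0.1   0.31]
76 [-3.000e-02  3.000e-02  7.602e+01] [ 0.4  -0.51 -0.28]
74 [3.0e-02 0.0e+00 7.4e+01] [-0.03 -0.34  0.3 ]
72 [-0.000e+00  2.000e-02  7.201e+01] [-0.1  -0.85 -0.08]
70 [ 0.e+00 -1.e-02  7.e+01] [-0.75 -0.45  0.52]
68 [-0.0e+00  1.0e-02  6.8e+01] [-0.09 -0.1  -0.27]
66 [-2.000e-02  0.000e+00  6.599e+01] [ 0.38 -0.64  0.14]
18.1583
```

The nose is about 10 mm into the collar with no contact force. Now finding the tip contact.

```bash
python3 - <<'E'
from h import *
robot.hold(.1); b=ft(10); print("base",b.round(2))
for h in (64.5,63.5,62.5,61.5,60.5,59.5):
    robot.move_l(at(h),None,20); robot.hold(.15); f=ft(12)-b
    print(h,loc()[0],f.round(2))
    if -f[2]>3.2: print("stop");break
print(robot.get_clock())
E
```

```text
base [-0.11 -0.46  1.07]
64.5 [1.000e-02 2.000e-02 6.451e+01] [ 0.15 -0.02  0.16]
63.5 [-2.000e-02  3.000e-02  6.351e+01] [ 0.33 -0.01  0.1 ]
62.5 [-2.000e-02 -0.000e+00  6.252e+01] [-0.01  0.09  0.24]
61.5 [-1.000e-02  4.000e-02  6.153e+01] [ 0.17  0.1  -1.58]
60.5 [-1.000e-02 -1.000e-02  6.051e+01] [ 0.39  0.21 -1.67]
59.5 [0.000e+00 1.000e-02 5.952e+01] [ 0.07  0.15 -2.19]
22.025
```

```bash
python3 - <<'E'
from h import *
b=np.array([-.11,-.46,1.12])
for h in (58.5,57.2):
    robot.move_l(at(h),None,15); robot.hold(.3); f=ft(40)-b
    print(h,loc()[0],f.round(2),robot.get_opening())
f=grab("wrist","e1"); s=grab("scene","e2")
a=cv2.resize(f["pixels"][120:290,220:420,::-1],(600,510),interpolation=2)
cv2.imwrite("pics/ec.png",a)
print(robot.get_clock())
E
```

```text
58.5 [-0.000e+00  2.000e-02  5.852e+01] [ 0.15  0.15 -2.9 ] 0.22727618067401203
57.2 [ 0.000e+00 -1.000e-02  5.719e+01] [ 0.    0.08 -3.37] 0.22781985194200743
24.5583
```

View pics/ec.png

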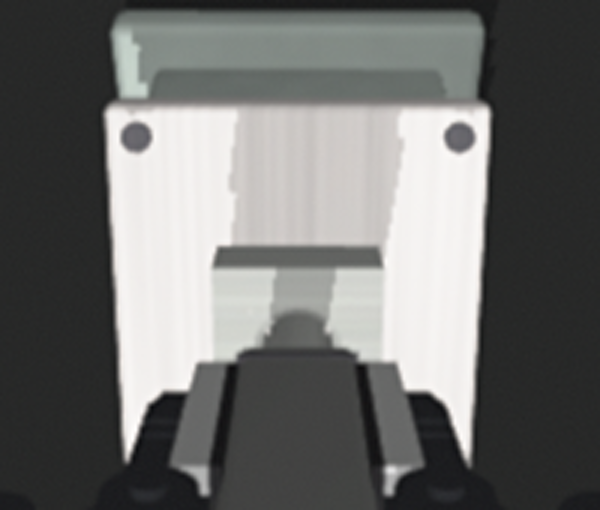

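The picture shows the nose inside the square collar (crop about 298,330), with the handle square to the plate. The axial push is 3.4 N and there is almost no side force. Handing in.

```bash
python3 - <<'E'
from h import *
robot.hold(.5); print(loc(), np.abs(robot.get_qvel()).max(), robot.get_opening()); robot.close_job()
E
```

```text
(array([0.000e+00, 2.000e-02, 5.723e+01]), array([-0.08, -0.43, -2.18])) 0.0015385103604061432 0.22576368343057432
the job is handed in; nothing more can be done
```

I took the grey probe from its rest and slid its nose into the square collar on the right-hand plate, square to the slope. I pressed until the spring tip was about half way in, then handed the job in at about 25 s while still holding it.

**Last checks:**
- **Push:** the axial force was 3.37 N averaged over 40 readings, about 4.7 mm of tip travel. From the height at which the tip touched, the travel comes out at 4.9–5.4 mm. The last single reading before hand-in works out to about 3.3 N.
- **Alignment:** side forces were about 0.1 N, the arm was within 0.03 mm of its target and steady, and the grip opening was steady. The last orientation check, just before insertion, was within 0.02° of the target.
- **Picture:** the final wrist view shows the nose inside the square collar. I never lowered the probe near the round-collar plate, and touched nothing else.

**Disagreements:**
- **Camera offset:** the wrist camera showed the held probe about 0.85 mm to one side of the gripper's centre. I shifted the plate target by that amount, and the nose then went in with no contact force.
- **Touch height:** the tip's touch height from the force readings was up to 0.5 mm lower than predicted from the given dimensions.
- **Not seen directly:** the tip on the test spot was inferred from the measured plate position and the contact force, because the collar hides it at the end.

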